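Seat the carrier disc on its studded hub and close the interlocked guard

ROBOT

A 6-joint arm with a two-finger parallel gripper is mounted at the origin on a cart in front of the work surface, level with it; the furniture and walls round the work are solid. World frame = base frame: x ahead of the robot, y to its left, z up, the work surface at z = 0. Lengths are in m, angles in degrees, forces in N, time in s.
With the tool pointing down it reaches from about 0.4 to 0.825 m from the base axis. Payload 7 kg.
Tool frame: the origin (TCP) lies at the very end of the fingers, on their centre line; the grasp point (between the pads) lies 19 mm behind it; z points along the fingers, y is the line along which they close (so a half turn about z gives the same grasp; the last joint's range is limited). The gripper opens to 88 mm and grips with 3 to 60 N. Pads are 19 mm wide; open, the fingers measure 130 mm over their backs; the gripper's body (78 mm by 193 mm) begins 47 mm behind the grasp point.
Start: joints at [-58.436, 20.546, 0.682, 0, -70.136, -16.507], TCP at [0.175, -0.652, 0.227] pointing down, gripper open.
Joint ranges: [-176.03, 176.03], [-82.01, 121.73], [-58.28, 71.71], [-173.87, 95.51], [-174.79, -0.11], [-173.66, 173.66]. Speed limits (degrees/s): [136.94, 136.94, 172.46, 180, 180, 180].

INTERFACE

Orientations are given as [roll, pitch, yaw] about the fixed x, y, z axes, in that order (R = Rz(yaw) Ry(pitch) Rx(roll)).
In Python, from plant import ctrl, cams, workorder gives the robot as it stands.
- The arm moves only by the tool play_rows, never from a script. Its argument "motion" is a list of rows, each an object of numbers: "x", "y", "z": the shift along the tool's x, y, z normalised to -1 to 1, where 1 is 0.025 m; "rx", "ry", "rz": the turn, a rotation vector about the tool's x, y, z normalised to -1 to 1, where 1 is 4 degrees. A call has 1 to 20 rows; each row shifts and turns the commanded pose from where the row before left it, along the tool's axes as they then stand; what a row does not reach is not made up. A row lasts 1/8 s, in which the tool goes at most 62.5 mm and 10.7 degrees, less where a joint would pass 70% of its speed; a pose out of reach is approached as far as the arm can. A call with a number of a shift or a turn outside -1 to 1 is refused whole. A call with a gripper value outside its range is refused whole. "fingers" is the opening, from -1 (shut) to 1 (fully open), set as the call begins (left out, the last holds). The fingers move at their own pace and stop on an object; the grip force is fixed at half the most. Time passes only in rows, so rows that do not move let the fingers close. It gives the time, the measured TCP pose, the force, the opening and the grip force at its end, in the units of the state.
- ctrl.get_obs(): the state, without advancing time (a new reading comes with each control period).
- cams.snapshot(name): name is "scene" or "top" or "wrist"; returns the picture (480x640x3 uint8, blue, green, red); there is no depth.
- cams.get_calibration(name): a dict with "vertical_fov" (degrees; the focal length in pixels is half the picture's height over the tangent of half this angle, whatever the lens; pixels are square), "cx", "cy" (the principal point, pixels), "k1" (the pictures are not rectified: a ray, as slopes to the right and down, at radius r is drawn at 1 + k1 r^2 times it, then the intrinsics apply), "position" and "rotation" of the camera in the world. Camera axes: x right, y up, looking along -z (the intrinsics and any distortion apply to the point x, -y, -z); pixel columns grow to the right and rows downward; lengths in m; the calibration is good to about 2 mm. A picture is of the moment at which its call begins: read the wrist's pose just before it. get_calibration takes no time and is no camera call; for the wrist camera it gives the pose at the moment of the call.
- workorder.close_job(): hands the job in; it is judged then, once.
The state is a dict: "clock": time; "joint_pos": joint angles; "qvel": joint speeds; "tau": joint torques, N m; "tool_pos": TCP position; "orientation": TCP orientation; "force": force on the tool from outside, world axes, zero at the start; "moment": the same for the moment, N m; "opening": finger opening in m; "gripper_force": force on a finger pad.
Only numpy, scipy, OpenCV 4.12 (cv2) and the standard library are available. Lean on these libraries where they do the work, as an engineer would, in place of code of your own. Each camera call takes 0.05 s, during which the arm holds its last target. There are 200 camera calls.

TASK

On the small bench machine the carrier disc is standing on the tips of the hub's three studs because its holes are not in line with them: turn the disc on the hub until it drops over the studs and lies flush on the hub. Then slide the slotted guard plate over the disc, fully home, so that its tongue goes all the way into the interlock switch. Let go, and leave the other things on the table where they are.

Things in the scene. Friction and masses are not known exactly. Their poses are not given: they have to be found in the camera images.
- machine: Fixed bench machine: white bed 210 mm (its x) by 415 mm (its y, -265 to +150), top 58 mm above the table, two aluminium guard rails along y at x = +-86 to 100, 97 mm high. Origin on the table under the spindle axis; z up. Interlock switch at its +y end (left as seen from the robot); the guard waits at its -y end.
- hub: Dark steel hub on the bed, fixed, never turns; x axis turned at random. Origin on its axis at the bed top; z up. Flange 116 mm across, top face 14 mm above the origin. Three studs, 10 mm thick and 12 mm high above that face, at 45 mm radius, at 0, 120 and 240 deg from its x. Behind each stud an ear, 16 mm wide, reaches to 81 mm radius, so the stud directions show past the disc's rim.
- hub_seat (a point): Centre of the flange's top face, where the centre of the disc's underside lies when seated; axes as the hub's. A pilot post, 22 mm thick, rises 36 mm from here and centres the disc.
- disc: Loose aluminium disc, about 0.45 kg, 130 mm across, 8 mm thick; origin at the centre of its underside, z up. Bore 25 mm; three 14 mm holes at 45 mm radius, at 0, 120 and 240 deg from its x. At the start it rests on the stud tips, underside 12 mm above the flange, 0.4 rad or more out of line; any of the three matches is right. Turn it 0.4 to 1.05 rad, the shorter way.
- disc_boss (a point): Middle of the disc's boss, to grip: a block 50 mm along the disc's x, 36 mm wide along its y (flat faces), 40 mm high, standing on the disc's top face (from 8 to 48 mm above the underside; this point at 28 mm). The bore goes up through it. Axes as the disc's.
- guard (a joint): Travel of the guard along the machine's +y in m: 0 open, 0.165 closed (stop), tongue fully in the switch. Starts at 0 to 0.02; stays where left; moves with about 3 N. Steel plate 180 mm wide, 4 mm thick, underside 87 mm above the table, 15 mm above the hub flange: it passes over the disc only when that is seated. A 72 mm slot, open to +y, clears the boss.
- guard_handle (a point): Centre of the guard's black handle bar, 123 mm above the table: 100 mm long along the machine's x, 16 mm thick along its y, 24 mm high, its underside 20 mm above the plate. Moves with the guard; axes as the machine's. With the guard closed it lies 72 mm to -y of the hub axis.
- tongue_tip (a point): Tip of the flat steel tongue, 14 mm wide and 3 mm thick, that sticks 40 mm out of the guard's leading edge on the robot's side; moves with the guard; axes as the machine's.
- switch_slot (a point): Mouth of the slot in the black interlock switch (36 x 62 x 54 mm) on the machine's +y end; fixed. With the guard closed the tongue tip is 34 mm inside it along the machine's +y.
- timer: Bystander: round white kitchen timer with a red dial, 62 mm across, 34 mm high; origin at the centre of its underside.
- scraper: Bystander: steel dough scraper with a black grip, 88 x 120 x 14 mm, lying flat.
- tub: Bystander: closed rounded plastic tub, 96 x 137 x 53 mm.
Mind the look-alikes: they are no part of the job. What is shaped like the disc but purple is not meant.

How it is judged (in metres and radians):
On the way, in this order (a step that is already met when the one before it is completed fails the run):
1. the disc has dropped over the studs and lies flush on the hub, while the guard is still open (z of disc in the frame of hub_seat between -0.003 and 0.003 m and horizontal distance between disc and hub_seat below 0.004 m and angle between the z axis of disc and the z axis of hub, either way round below 0.04 rad and angle between disc's own z axis and vertical below 0.2 rad and value of joint guard below 0.06 m), for 0.2 s.
2. the guard is fully closed, its tongue in the switch (value of joint guard above 0.16 m), for 0.2 s.
At the end, for the whole second after the job is handed in: The disc lies flush on the hub flange over the three studs (underside within 3 mm of the flange, centre within 4 mm of the axis, level within 0.04 rad), the guard is closed to within 5 mm of its stop with the tongue in the switch, and both are at rest (z of disc in the frame of hub_seat between -0.003 and 0.003 m and horizontal distance between disc and hub_seat below 0.004 m and angle between the z axis of disc and the z axis of hub, either way round below 0.04 rad and angle between disc's own z axis and vertical below 0.2 rad and value of joint guard above 0.16 m and linear speed of disc below 0.02 m/s and velocity of joint guard below 0.01 m/s); the robot touches nothing.
It fails at once if the kitchen timer is displaced by more than 30 mm (distance of timer from where it was at the start of the episode above 0.03 m).
It fails at once if the scraper is displaced by more than 30 mm (distance of scraper from where it was at the start of the episode above 0.03 m).
It fails at once if the tub is displaced by more than 30 mm (distance of tub from where it was at the start of the episode above 0.03 m).
It also fails if it takes over 51 s, if anything falls off the work surface, if the arm or the gripper's body presses on something with over 40 N, if the wrist force passes 120 N, or if a joint passes its speed limit or range.

## Working session

There is one attempt and no reset: what is moved stays moved. The work goes in short steps, Python scripts to look and compute and a tool call to move; the robot and the scene stay as the last step left them, time stands still between calls to the robot, and variables do not carry over. Pictures are saved under pics/ and viewed, at most 10 in all, crops included, and the job is handed in when it is done.

Besides the shell and the picture viewer there is one more tool, called after "Call:" as name([rows], argument=value, ...), one row to a line, values as JSON. play_rows: Moves the arm, as the interface text tells. Its arguments: {"type":"object","properties":{"motion":{"type":"array"},"fingers":{"type":"number"}},"required":["motion"]}

```bash
mkdir -p pics; python3 - <<'E'
from plant import ctrl,cams,workorder
import cv2,json
o=ctrl.get_obs();print(o)
for n in ["scene","top"]:
    print(n,cams.get_calibration(n)); cv2.imwrite(f"pics/{n}0.png",cams.snapshot(n))
E
```

```text
{'clock': 0.0, 'joint_pos': array([-5.84372294e+01,  2.05917228e+01,  6.33761911e-01, -1.97289864e-02,
       -7.01359062e+01, -1.65055686e+01]), 'qvel': array([ 0.04688749, -0.02084646,  0.00407422,  0.03285297,  0.00896926,
       -0.09299624]), 'tau': array([ 1.60618525e-03, -5.82715952e+01,  2.93046838e+01,  6.99696645e+00,
        6.85940424e-03, -1.86377606e-04]), 'tool_pos': array([ 0.17518281, -0.65136418,  0.22562058]), 'orientation': array([ 1.79904731e+02, -8.88875847e-03, -1.64949510e+02]), 'force': array([-0.14534601,  0.47549212,  0.12816249]), 'moment': array([-0.04405913,  0.00555745, -0.03285564]), 'gripper_force': 0.0, 'opening': 0.08784193288362022}
scene {'vertical_fov': 45.774931172526195, 'cx': 309.68734532883667, 'cy': 236.43172080939473, 'k1': -0.14760465850157897, 'position': array([0.09539166, 0.65130708, 1.27300673]), 'rotation': array([  37.34320135,    1.04843964, -150.13885426])}
top {'vertical_fov': 55.654643235060455, 'cx': 320.116417252995, 'cy': 228.17738526154506, 'k1': 0.03231967409727434, 'position': array([ 0.4393472 , -0.12282031,  1.20244006]), 'rotation': array([  6.83298556,  -0.59083068, -89.59579331])}
```

View pics/top0.png

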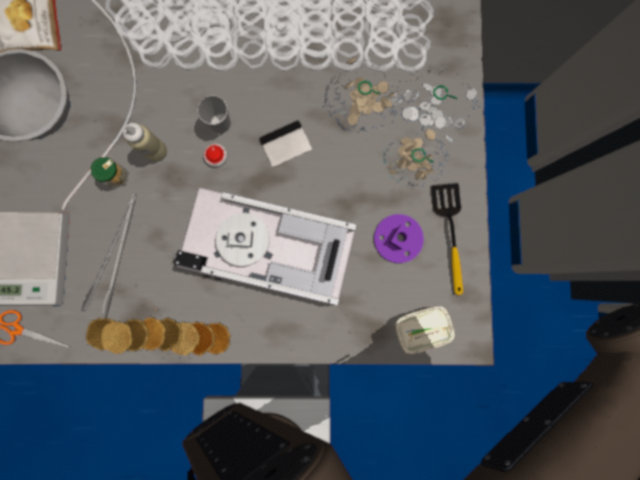

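View pics/scene0.png

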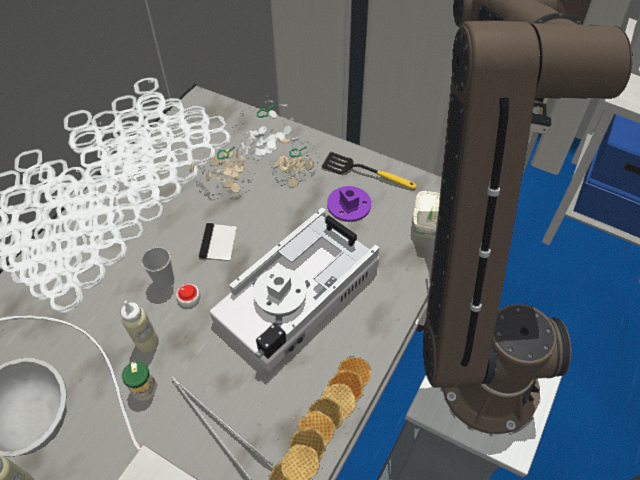

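The top view shows the disc at about (241,239), the handle at (332,260), the switch at (190,260) and the rails. The purple disc at (399,238) is the look-alike. Next I'll enlarge the machine.

```bash
cat > h.py <<'E'
import numpy as np,cv2
from scipy.spatial.transform import Rotation as R
def cam(c):
    f=240/np.tan(np.radians(c['vertical_fov'])/2)
    return f,R.from_euler('xyz',c['rotation'],degrees=True).as_matrix(),np.array(c['position'])
def ray(c,uv):
    f,M,p=cam(c); d=np.array([(uv[0]-c['cx'])/f,(uv[1]-c['cy'])/f]); s=d.copy()
    for _ in range(20): s=d/(1+c['k1']*(s@s))
    return p,M@np.array([s[0],-s[1],-1])
def plane(c,uv,z):
    p,d=ray(c,uv); return p+d*(z-p[2])/d[2]
def proj(c,P):
    f,M,p=cam(c); q=M.T@(np.asarray(P)-p); s=np.array([q[0],-q[1]])/-q[2]
    return s*(1+c['k1']*(s@s))*f+[c['cx'],c['cy']]
E
python3 - <<'E'
import cv2
im=cv2.imread('pics/top0.png')[180:310,165:365]
cv2.imwrite('pics/topz.png',cv2.resize(im,None,fx=4,fy=4,interpolation=cv2.INTER_CUBIC))
im=cv2.imread('pics/scene0.png')[200:370,205:385]
cv2.imwrite('pics/scz.png',cv2.resize(im,None,fx=3.5,fy=3.5,interpolation=cv2.INTER_CUBIC))
E
```

```text
(no output)
```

View pics/topz.png

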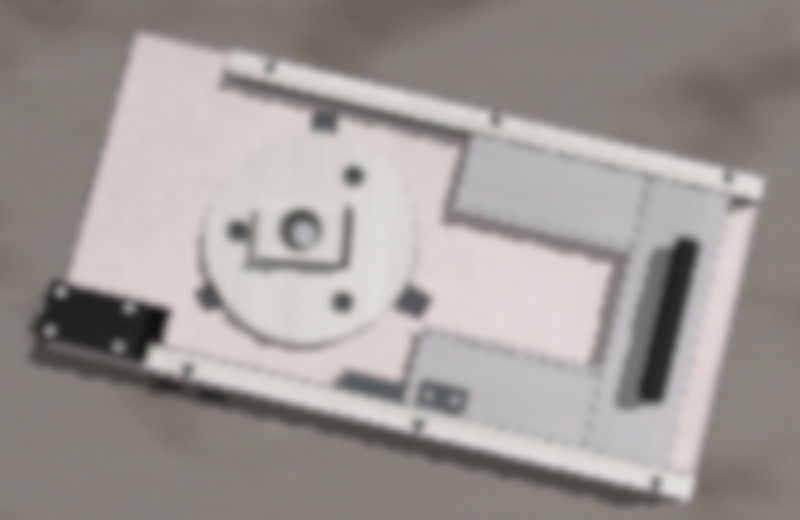

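View pics/scz.png

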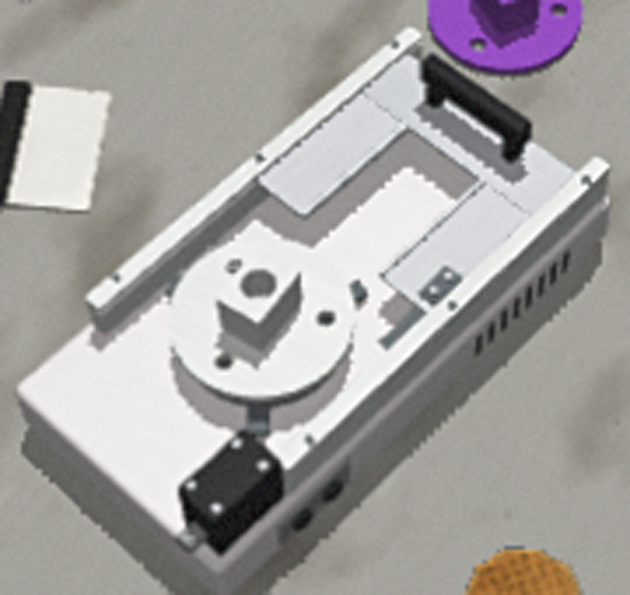

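The crops give these positions (zoom pixels, top crop):
- **Ears:** (325,120), (208,297), (413,302).
- **Disc holes:** (354,175), (238,231), (343,302).
- **Bore top:** (302,230).
- **Handle ends:** about (686,240) and (653,402).

I'll refine these by mask.

```bash
python3 - <<'E'
from plant import cams
from h import *
c=cams.get_calibration('top'); g=cv2.imread('pics/top0.png').astype(float).sum(2)/3
def ref(zuv,r=4,thr=None):
    u0,v0=zuv[0]/4+165-.375,zuv[1]/4+180-.375
    u,v=np.meshgrid(np.arange(640),np.arange(480)); m=(abs(u-u0)<=r)&(abs(v-v0)<=r)
    bg=np.percentile(g[m],75); lo=g[m].min(); w=np.where(m,np.clip(bg-20-g,0,None),0)
    return np.array([(w*u).sum(),(w*v).sum()])/w.sum(),np.array([u0,v0])
def fit(pts,z):
    P=np.array([plane(c,p,z) for p in pts]); C=P.mean(0); d=P[:,:2]-C[:2]
    a=np.degrees(np.arctan2(d[:,1],d[:,0])); m=np.degrees(np.angle(np.exp(3j*np.radians(a)).mean()))/3
    print(C.round(4),'ang',a.round(1),'r',np.linalg.norm(d,axis=1).round(4),'mod120',round(m,2)); return C,m
ears=[(325,120),(208,297),(413,302)]; holes=[(354,175),(238,231),(343,302)]
for k in (0,1):
    fit([ref(e)[k] for e in ears],.07); fit([ref(h,3)[k] for h in holes],.091)
b=[(302,230)]; print('bore',plane(c,ref(b[0])[1],.132))
# handle by black mask
im=g.copy(); m=((im<60)).astype(np.uint8); m[:, :312]=0; m[:,345:]=0; m[:235]=0; m[285:]=0
n,l,s,ce=cv2.connectedComponentsWithStats(m); i=1+s[1:,4].argmax(); print(s[i],ce[i])
pts=np.argwhere(l==i)[:,::-1].astype(float); W=np.array([plane(c,p,.135)[:2] for p in pts])
(cx,cy),sz,an=cv2.minAreaRect(W.astype(np.float32)*1000); print('handle',cx,cy,sz,an)
u,S,V=np.linalg.svd(W-W.mean(0)); print(W.mean(0),np.degrees(np.arctan2(*V[0][::-1])))
r=[(235,58),(760,185)]; q=[plane(c,ref(x)[1],.097)[:2] for x in r]; d=q[0]-q[1]; print('rail dir',np.degrees(np.arctan2(d[1],d[0]))-90,q)
r=[(150,355),(690,490)]; q=[plane(c,ref(x)[1],.097)[:2] for x in r]; d=q[0]-q[1]; print('rail dir',np.degrees(np.arctan2(d[1],d[0]))-90,q)
print(plane(c,(214.5,155),.034),'timer')
E
```

```text
[0.5465 0.057  0.07  ] ang [  -3.   119.9 -123.1] r [0.0771 0.0748 0.0726] mod120 -2.08
[0.5455 0.0564 0.091 ] ang [ -33.    86.5 -154. ] r [0.0448 0.0441 0.0448] mod120 -33.51
[0.5453 0.0574 0.07  ] ang [  -3.   119.2 -122.2] r [0.0754 0.0749 0.0727] mod120 -2.01
[0.5454 0.0564 0.091 ] ang [ -33.4   86.7 -153.5] r [0.0452 0.0451 0.0451] mod120 -33.4
bore [0.54487359 0.05560031 0.132     ]
[325 241  13  39 183] [331.2295082 259.8579235]
handle 493.06658935546875 -159.60000610351562 (10.951027870178223, 92.08370208740234) 76.68740844726562
[ 0.49280353 -0.15953422] 166.54356526676466
rail dir -13.23811687105264 [array([0.65433295, 0.10543577]), array([ 0.5782792 , -0.21785348])]
rail dir -13.543053554804189 [array([0.47192962, 0.15050104]), array([ 0.39343315, -0.17538132])]
[0.77067503 0.14482963 0.034     ] timer
```

Call:
play_rows([
  {"x":-0.9,"y":0.98},
  {"x":-0.9,"y":0.98},
  {"x":-0.9,"y":0.98},
  {"x":-0.9,"y":0.98},
  {"x":-0.9,"y":0.98},
  {"x":-0.9,"y":0.98},
  {"x":-0.9,"y":0.98},
  {"x":-0.9,"y":0.98},
  {"x":-0.9,"y":0.98},
  {"x":-0.9,"y":0.98},
  {"x":-0.9,"y":0.98},
  {"x":-0.9,"y":0.98},
  {"x":-0.9,"y":0.98},
  {"x":-0.9,"y":0.98},
  {"x":-0.9,"y":0.98},
  {"x":-0.9,"y":0.98},
  {"x":-0.9,"y":0.98},
  {"x":-0.9,"y":0.98},
  {"x":-0.9,"y":0.98},
  {"x":-0.9,"y":0.98},
], fingers=1)

```text
$.motion[0]: bad value
```

Call:
play_rows([
  {"x":-0.9,"y":0.98,"z":0,"rx":0,"ry":0,"rz":0},
  {"x":-0.9,"y":0.98,"z":0,"rx":0,"ry":0,"rz":0},
  {"x":-0.9,"y":0.98,"z":0,"rx":0,"ry":0,"rz":0},
  {"x":-0.9,"y":0.98,"z":0,"rx":0,"ry":0,"rz":0},
  {"x":-0.9,"y":0.98,"z":0,"rx":0,"ry":0,"rz":0},
  {"x":-0.9,"y":0.98,"z":0,"rx":0,"ry":0,"rz":0},
  {"x":-0.9,"y":0.98,"z":0,"rx":0,"ry":0,"rz":0},
  {"x":-0.9,"y":0.98,"z":0,"rx":0,"ry":0,"rz":0},
  {"x":-0.9,"y":0.98,"z":0,"rx":0,"ry":0,"rz":0},
  {"x":-0.9,"y":0.98,"z":0,"rx":0,"ry":0,"rz":0},
  {"x":-0.9,"y":0.98,"z":0,"rx":0,"ry":0,"rz":0},
  {"x":-0.9,"y":0.98,"z":0,"rx":0,"ry":0,"rz":0},
  {"x":-0.9,"y":0.98,"z":0,"rx":0,"ry":0,"rz":0},
  {"x":-0.9,"y":0.98,"z":0,"rx":0,"ry":0,"rz":0},
  {"x":-0.9,"y":0.98,"z":0,"rx":0,"ry":0,"rz":0},
  {"x":-0.9,"y":0.98,"z":0,"rx":0,"ry":0,"rz":0},
  {"x":-0.9,"y":0.98,"z":0,"rx":0,"ry":0,"rz":0},
  {"x":-0.9,"y":0.98,"z":0,"rx":0,"ry":0,"rz":0},
  {"x":-0.9,"y":0.98,"z":0,"rx":0,"ry":0,"rz":0},
  {"x":-0.9,"y":0.98,"z":0,"rx":0,"ry":0,"rz":0},
], fingers=1)

```text
clock: 2.6
tool_pos: [0.4828, -0.0607, 0.2264]
orientation: [180.0, -0.0, -164.9]
force: [1.2, 0.1, -0.1]
opening: 0.0875
gripper_force: 0.0
```

Call:
play_rows([
  {"x":-0.9,"y":0.98,"z":0,"rx":0,"ry":0,"rz":0},
  {"x":-0.9,"y":0.98,"z":0,"rx":0,"ry":0,"rz":0},
  {"x":0,"y":0,"z":0,"rx":0,"ry":0,"rz":-0.99},
  {"x":0,"y":0,"z":0,"rx":0,"ry":0,"rz":-0.99},
  {"x":0,"y":0,"z":0,"rx":0,"ry":0,"rz":-0.99},
  {"x":0,"y":0,"z":0,"rx":0,"ry":0,"rz":-0.99},
  {"x":0,"y":0,"z":0,"rx":0,"ry":0,"rz":-0.99},
  {"x":0,"y":0,"z":0,"rx":0,"ry":0,"rz":-0.99},
  {"x":0,"y":0,"z":0,"rx":0,"ry":0,"rz":-0.99},
  {"x":0,"y":0,"z":0,"rx":0,"ry":0,"rz":-0.99},
  {"x":0,"y":0,"z":0,"rx":0,"ry":0,"rz":-0.99},
  {"x":0,"y":0,"z":0,"rx":0,"ry":0,"rz":-0.99},
  {"x":0,"y":0,"z":0,"rx":0,"ry":0,"rz":-0.99},
  {"x":0,"y":0,"z":0,"rx":0,"ry":0,"rz":-0.99},
  {"x":0,"y":0,"z":0,"rx":0,"ry":0,"rz":-0.99},
  {"x":0,"y":0,"z":0,"rx":0,"ry":0,"rz":-0.99},
  {"x":0,"y":0,"z":0,"rx":0,"ry":0,"rz":-0.99},
  {"x":0,"y":0,"z":0,"rx":0,"ry":0,"rz":-0.99},
  {"x":0,"y":0,"z":0,"rx":0,"ry":0,"rz":-0.99},
  {"x":0,"y":0,"z":0,"rx":0,"ry":0,"rz":-0.99},
], fingers=1)

```text
clock: 5.1
tool_pos: [0.513, -0.0027, 0.2262]
orientation: [180.0, -0.0, -93.5]
force: [-0.7, 0.4, -1.3]
opening: 0.0877
gripper_force: 0.0
```

```bash
python3 - <<'E'
from plant import ctrl,cams
import cv2
o=ctrl.get_obs();print(o['clock'],o['joint_pos'].round(1),o['tool_pos'],o['orientation'])
c=cams.get_calibration('wrist');print(c); cv2.imwrite('pics/w1.png',cams.snapshot('wrist'))
import pickle;pickle.dump(c,open('w1.pkl','wb'))
E
```

```text
5.1 [ 21.6   5.2 -19.4  -0.  -65.4 -25.2] [ 0.51302239 -0.00274746  0.22624663] [ 1.79962942e+02 -4.38032324e-03 -9.35368602e+01]
{'vertical_fov': 69.92225308374174, 'cx': 314.3722726820401, 'cy': 236.3710523656269, 'k1': -0.05671326895203334, 'position': array([ 0.50853187, -0.07215496,  0.38322101]), 'rotation': array([-1.50716622e+01, -4.86871442e-02,  1.76427836e+02])}
```

View pics/w1.png

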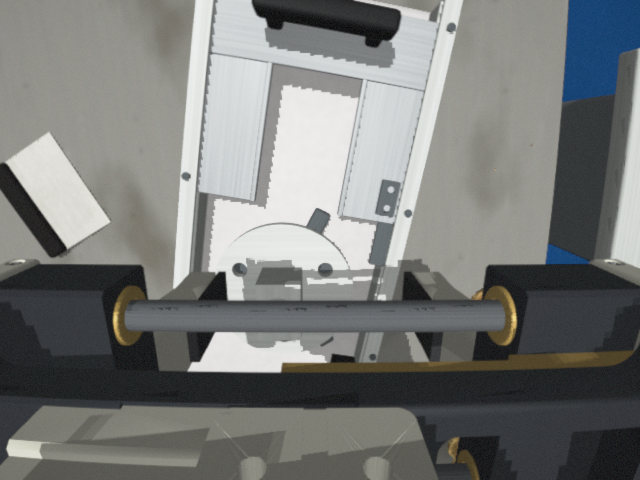

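The wrist view shows two disc holes at (240,269) and (325,269), an ear at (318,222) and the handle from (254,5) to (400,30). The tool is square to the boss. I'll cross-check the positions from here.

```bash
python3 - <<'E'
from h import *
import pickle
c=pickle.load(open('w1.pkl','rb'))
a,b=plane(c,(240,269),.092),plane(c,(325,269),.092); m=(a+b)/2; d=(a-b)[:2]; L=np.linalg.norm(d)
n=np.array([-d[1],d[0]])/L; n=n if n[1]>0 else -n
print(a,b,L,'discx',np.degrees(np.arctan2(n[1],n[0])),'centre',m[:2]+n*.0225)
e=plane(c,(318,222),.07); print('ear',e)
C=np.array([.545,.056]); print(np.degrees(np.arctan2(*(e[:2]-C)[::-1])))
q=[plane(c,p,.135) for p in((254,8),(398,28))]; print(q)
E
```

```text
[0.58221476 0.03242978 0.092     ] [0.50550033 0.03716066 0.092     ] 0.07686016150498626 discx 86.47111118355967 centre [0.54524246 0.05725256]
ear [ 0.5092711  -0.00162537  0.07      ]
-121.79975610082914
[array([ 0.5421066 , -0.16148937,  0.135     ]), array([ 0.4486942 , -0.14375921,  0.135     ])]
```

Call:
play_rows([
  {"x":-0.61,"y":-0.283,"z":0,"rx":0,"ry":0,"rz":0},
  {"x":-0.61,"y":-0.283,"z":0,"rx":0,"ry":0,"rz":0},
  {"x":-0.61,"y":-0.283,"z":0,"rx":0,"ry":0,"rz":0},
  {"x":-0.61,"y":-0.283,"z":0,"rx":0,"ry":0,"rz":0},
  {"x":0,"y":0,"z":0.8,"rx":0,"ry":0,"rz":0},
  {"x":0,"y":0,"z":0.8,"rx":0,"ry":0,"rz":0},
  {"x":0,"y":0,"z":0.8,"rx":0,"ry":0,"rz":0},
  {"x":0,"y":0,"z":0.8,"rx":0,"ry":0,"rz":0},
  {"x":0,"y":0,"z":0.8,"rx":0,"ry":0,"rz":0},
  {"x":0,"y":0,"z":0.8,"rx":0,"ry":0,"rz":0},
  {"x":0,"y":0,"z":0,"rx":0,"ry":0,"rz":0},
], fingers=1)

```text
clock: 6.52
tool_pos: [0.5447, 0.0566, 0.1051]
orientation: [179.8, -0.1, -93.7]
force: [-0.0, -0.3, 0.1]
opening: 0.0878
gripper_force: 0.0
```

Call:
play_rows([
  {"x":0,"y":0,"z":0,"rx":0,"ry":0,"rz":0},
  {"x":0,"y":0,"z":0,"rx":0,"ry":0,"rz":0},
  {"x":0,"y":0,"z":0,"rx":0,"ry":0,"rz":0},
  {"x":0,"y":0,"z":0,"rx":0,"ry":0,"rz":0},
  {"x":0,"y":0,"z":0,"rx":0,"ry":0,"rz":0},
  {"x":0,"y":0,"z":0,"rx":0,"ry":0,"rz":0},
], fingers=-1)

```text
clock: 7.28
tool_pos: [0.5457, 0.0564, 0.1067]
orientation: [-180.0, 0.0, -93.7]
force: [0.6, 0.5, 1.4]
opening: 0.0359
gripper_force: 30.0
```

Call:
play_rows([
  {"x":0,"y":0,"z":0,"rx":0,"ry":0,"rz":-0.8},
  {"x":0,"y":0,"z":0,"rx":0,"ry":0,"rz":-0.8},
  {"x":0,"y":0,"z":0,"rx":0,"ry":0,"rz":-0.8},
  {"x":0,"y":0,"z":0,"rx":0,"ry":0,"rz":-0.8},
  {"x":0,"y":0,"z":0,"rx":0,"ry":0,"rz":-0.8},
  {"x":0,"y":0,"z":0,"rx":0,"ry":0,"rz":-0.8},
  {"x":0,"y":0,"z":0,"rx":0,"ry":0,"rz":-0.8},
  {"x":0,"y":0,"z":0,"rx":0,"ry":0,"rz":-0.8},
  {"x":0,"y":0,"z":0,"rx":0,"ry":0,"rz":-0.8},
  {"x":0,"y":0,"z":0,"rx":0,"ry":0,"rz":-0.6},
  {"x":0,"y":0,"z":0,"rx":0,"ry":0,"rz":0},
  {"x":0,"y":0,"z":0,"rx":0,"ry":0,"rz":0},
], fingers=-1)

```text
clock: 8.78
tool_pos: [0.5453, 0.0564, 0.1062]
orientation: [180.0, 0.0, -62.5]
force: [1.4, 1.1, -5.1]
opening: 0.036
gripper_force: 30.0
```

Call:
play_rows([
  {"x":0,"y":0,"z":0.08,"rx":0,"ry":0,"rz":0},
  {"x":0,"y":0,"z":0.08,"rx":0,"ry":0,"rz":0},
  {"x":0,"y":0,"z":0,"rx":0,"ry":0,"rz":0},
], fingers=-1)

```text
clock: 9.15
tool_pos: [0.5454, 0.0563, 0.1023]
orientation: [180.0, -0.0, -62.5]
force: [3.4, -0.9, -8.2]
opening: 0.0359
gripper_force: 30.0
```

Call:
play_rows([
  {"x":0,"y":0,"z":0.08,"rx":0,"ry":0,"rz":0},
  {"x":0,"y":0,"z":0.08,"rx":0,"ry":0,"rz":0},
  {"x":0,"y":0,"z":0.08,"rx":0,"ry":0,"rz":0},
  {"x":0,"y":0,"z":0,"rx":0,"ry":0,"rz":0},
], fingers=-1)

```text
clock: 9.65
tool_pos: [0.5454, 0.0563, 0.0963]
orientation: [180.0, 0.0, -62.5]
force: [2.1, -0.8, -6.5]
opening: 0.0357
gripper_force: 30.0
```

Call:
play_rows([
  {"x":0,"y":0,"z":0,"rx":0,"ry":0,"rz":0},
  {"x":0,"y":0,"z":0,"rx":0,"ry":0,"rz":0},
  {"x":0,"y":0,"z":0,"rx":0,"ry":0,"rz":0},
  {"x":0,"y":0,"z":0,"rx":0,"ry":0,"rz":0},
  {"x":0,"y":0,"z":-0.9,"rx":0,"ry":0,"rz":0},
  {"x":0,"y":0,"z":-0.9,"rx":0,"ry":0,"rz":0},
  {"x":0,"y":0,"z":-0.9,"rx":0,"ry":0,"rz":0},
  {"x":0,"y":0,"z":-0.9,"rx":0,"ry":0,"rz":0},
  {"x":0,"y":0,"z":-0.9,"rx":0,"ry":0,"rz":0},
], fingers=1)

```text
clock: 10.78
tool_pos: [0.5453, 0.0563, 0.2099]
orientation: [-180.0, 0.0, -62.5]
force: [0.1, 0.8, 1.4]
opening: 0.0876
gripper_force: 0.0
```

```bash
python3 - <<'E'
from plant import ctrl,cams
import cv2
o=ctrl.get_obs();print(o['clock'],o['joint_pos'].round(1),o['tool_pos'],o['orientation'])
s=cams.snapshot('scene'); cv2.imwrite('pics/s2.png',cv2.resize(s[200:370,205:385],None,fx=3.5,fy=3.5,interpolation=cv2.INTER_CUBIC))
E
```

```text
10.775 [ 26.4   9.3 -16.8  -0.  -63.8   1.2] [0.54533507 0.05632153 0.20988246] [-1.79995335e+02  4.20919871e-03 -6.24659376e+01]
```

View pics/s2.png

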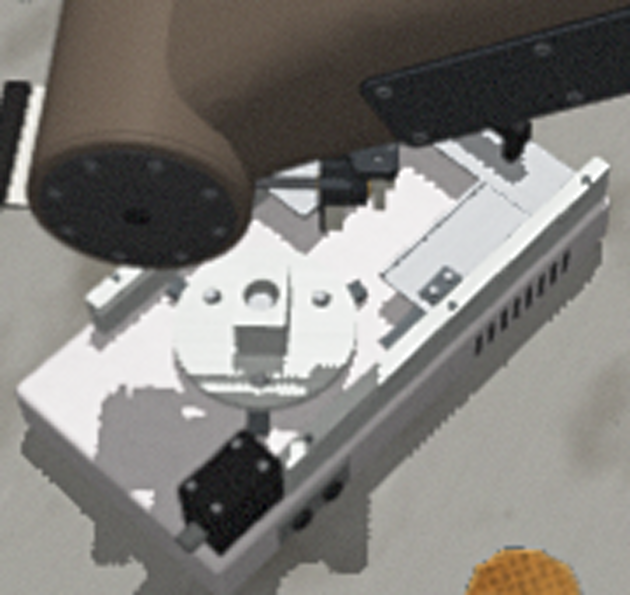

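The disc is down: the studs stand in its holes at (212,296) and (321,298), and the post is in the bore. Now the handle.

Call:
play_rows([
  {"x":0.949,"y":0.83,"z":0,"rx":0,"ry":0,"rz":0},
  {"x":0.949,"y":0.83,"z":0,"rx":0,"ry":0,"rz":0},
  {"x":0.949,"y":0.83,"z":0,"rx":0,"ry":0,"rz":0},
  {"x":0.949,"y":0.83,"z":0,"rx":0,"ry":0,"rz":0},
  {"x":0.949,"y":0.83,"z":0,"rx":0,"ry":0,"rz":0},
  {"x":0.949,"y":0.83,"z":0,"rx":0,"ry":0,"rz":0},
  {"x":0.949,"y":0.83,"z":0,"rx":0,"ry":0,"rz":0},
  {"x":0,"y":0,"z":0,"rx":0,"ry":0,"rz":-0.945},
  {"x":0,"y":0,"z":0,"rx":0,"ry":0,"rz":-0.945},
  {"x":0,"y":0,"z":0,"rx":0,"ry":0,"rz":-0.945},
  {"x":0,"y":0,"z":0,"rx":0,"ry":0,"rz":-0.945},
  {"x":0,"y":0,"z":0,"rx":0,"ry":0,"rz":-0.945},
  {"x":0,"y":0,"z":0,"rx":0,"ry":0,"rz":-0.945},
  {"x":0,"y":0,"z":0,"rx":0,"ry":0,"rz":-0.945},
  {"x":0,"y":0,"z":0,"rx":0,"ry":0,"rz":-0.945},
  {"x":0,"y":0,"z":0,"rx":0,"ry":0,"rz":-0.945},
  {"x":0,"y":0,"z":0,"rx":0,"ry":0,"rz":-0.945},
  {"x":0,"y":0,"z":0,"rx":0,"ry":0,"rz":-0.945},
  {"x":0,"y":0,"z":0,"rx":0,"ry":0,"rz":-0.945},
  {"x":0,"y":0,"z":0,"rx":0,"ry":0,"rz":-0.945},
], fingers=1)

```text
clock: 13.32
tool_pos: [0.4934, -0.1581, 0.209]
orientation: [-180.0, 0.0, -13.2]
force: [0.5, 0.5, 0.0]
opening: 0.0874
gripper_force: 0.0
```

```bash
python3 - <<'E'
from plant import ctrl,cams
import cv2,pickle
o=ctrl.get_obs();print(o['clock'],o['joint_pos'].round(1),o['tool_pos'],o['orientation'])
c=cams.get_calibration('wrist');pickle.dump(c,open('w3.pkl','wb'))
cv2.imwrite('pics/w3.png',cams.snapshot('wrist'))
from h import *
print(proj(c,[.493,-.158,.135]))
E
```

```text
13.325 [  4.    6.5 -20.4  -0.  -63.1  72.8] [ 0.49335248 -0.15806441  0.20901509] [-1.79996453e+02  2.23152841e-04 -1.32001882e+01]
[314.89995921 246.83777293]
```

View pics/w3.png

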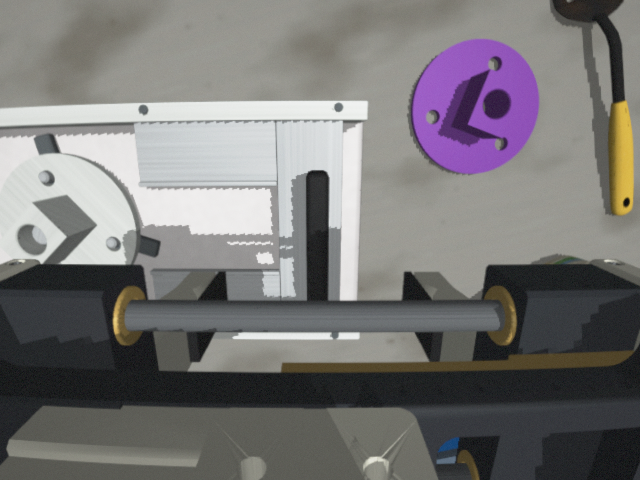

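The handle sits at u≈316, centred between the fingers and square to them. Next I descend and grip it.

Call:
play_rows([
  {"x":0,"y":0,"z":0.84,"rx":0,"ry":0,"rz":0},
  {"x":0,"y":0,"z":0.84,"rx":0,"ry":0,"rz":0},
  {"x":0,"y":0,"z":0.84,"rx":0,"ry":0,"rz":0},
  {"x":0,"y":0,"z":0.84,"rx":0,"ry":0,"rz":0},
  {"x":0,"y":0,"z":0.84,"rx":0,"ry":0,"rz":0},
  {"x":0,"y":0,"z":0,"rx":0,"ry":0,"rz":0},
], fingers=1)

```text
clock: 14.12
tool_pos: [0.4923, -0.1581, 0.1028]
orientation: [180.0, 0.2, -13.4]
force: [0.6, 0.4, 0.1]
opening: 0.0876
gripper_force: 0.0
```

Call:
play_rows([
  {"x":0,"y":0,"z":0,"rx":0,"ry":0,"rz":0},
  {"x":0,"y":0,"z":0,"rx":0,"ry":0,"rz":0},
  {"x":0,"y":0,"z":0,"rx":0,"ry":0,"rz":0},
  {"x":0,"y":0,"z":0,"rx":0,"ry":0,"rz":0},
  {"x":0,"y":0,"z":0,"rx":0,"ry":0,"rz":0},
  {"x":0,"y":0,"z":0,"rx":0,"ry":0,"rz":0},
  {"x":0,"y":0,"z":0,"rx":0,"ry":0,"rz":0},
], fingers=-1)

```text
clock: 15.0
tool_pos: [0.4934, -0.1581, 0.104]
orientation: [180.0, 0.0, -13.3]
force: [0.4, -0.3, 0.4]
opening: 0.0233
gripper_force: 0.0
```

Call:
play_rows([
  {"x":0,"y":0,"z":0,"rx":0,"ry":0,"rz":0},
  {"x":0,"y":0,"z":0,"rx":0,"ry":0,"rz":0},
  {"x":0,"y":0,"z":0,"rx":0,"ry":0,"rz":0},
  {"x":0,"y":-0.2,"z":0,"rx":0,"ry":0,"rz":0},
  {"x":0,"y":-0.3,"z":0,"rx":0,"ry":0,"rz":0},
  {"x":0,"y":0,"z":0,"rx":0,"ry":0,"rz":0},
], fingers=-1)

```text
clock: 15.75
tool_pos: [0.4965, -0.145, 0.104]
orientation: [-180.0, 0.0, -13.3]
force: [-0.4, 2.8, -0.3]
opening: 0.0156
gripper_force: 30.0
```

Call:
play_rows([
  {"x":0,"y":-0.5,"z":0,"rx":0,"ry":0,"rz":0},
  {"x":0,"y":-0.5,"z":0,"rx":0,"ry":0,"rz":0},
  {"x":0,"y":-0.5,"z":0,"rx":0,"ry":0,"rz":0},
  {"x":0,"y":-0.5,"z":0,"rx":0,"ry":0,"rz":0},
  {"x":0,"y":-0.5,"z":0,"rx":0,"ry":0,"rz":0},
  {"x":0,"y":-0.5,"z":0,"rx":0,"ry":0,"rz":0},
], fingers=-1)

```text
clock: 16.5
tool_pos: [0.5137, -0.072, 0.104]
orientation: [180.0, 0.0, -13.3]
force: [-0.1, -4.1, -0.6]
opening: 0.0162
gripper_force: 30.0
```

Call:
play_rows([
  {"x":0,"y":-0.5,"z":0,"rx":0,"ry":0,"rz":0},
  {"x":0,"y":-0.5,"z":0,"rx":0,"ry":0,"rz":0},
  {"x":0,"y":-0.5,"z":0,"rx":0,"ry":0,"rz":0},
  {"x":0,"y":0,"z":0,"rx":0,"ry":0,"rz":0},
], fingers=-1)

```text
clock: 17.0
tool_pos: [0.5225, -0.0348, 0.104]
orientation: [-179.9, -0.0, -13.3]
force: [-2.1, 4.4, 1.6]
opening: 0.0158
gripper_force: 30.0
```

Call:
play_rows([
  {"x":0,"y":-0.16,"z":0,"rx":0,"ry":0,"rz":0},
  {"x":0,"y":-0.16,"z":0,"rx":0,"ry":0,"rz":0},
  {"x":0,"y":-0.16,"z":0,"rx":0,"ry":0,"rz":0},
  {"x":0,"y":-0.16,"z":0,"rx":0,"ry":0,"rz":0},
  {"x":0,"y":-0.16,"z":0,"rx":0,"ry":0,"rz":0},
], fingers=-1)

```text
clock: 17.62
tool_pos: [0.5268, -0.0169, 0.104]
orientation: [180.0, 0.0, -13.3]
force: [-1.8, -3.2, 1.4]
opening: 0.0163
gripper_force: 30.0
```

Call:
play_rows([
  {"x":0,"y":-0.04,"z":0,"rx":0,"ry":0,"rz":0},
  {"x":0,"y":-0.04,"z":0,"rx":0,"ry":0,"rz":0},
], fingers=-1)

```text
clock: 17.88
tool_pos: [0.5272, -0.0149, 0.104]
orientation: [180.0, 0.0, -13.3]
force: [-2.3, -3.2, 1.5]
opening: 0.0155
gripper_force: 30.0
```

Still no stop felt, so I creep on and watch the force.

Call:
play_rows([
  {"x":0,"y":-0.05,"z":0,"rx":0,"ry":0,"rz":0},
  {"x":0,"y":-0.05,"z":0,"rx":0,"ry":0,"rz":0},
], fingers=-1)

```text
clock: 18.12
tool_pos: [0.5278, -0.0126, 0.104]
orientation: [180.0, 0.0, -13.3]
force: [-2.2, -3.4, 1.1]
opening: 0.0154
gripper_force: 30.0
```

Call:
play_rows([
  {"x":0,"y":-0.05,"z":0,"rx":0,"ry":0,"rz":0},
  {"x":0,"y":0,"z":0,"rx":0,"ry":0,"rz":0},
], fingers=-1)

```text
clock: 18.38
tool_pos: [0.5279, -0.0119, 0.104]
orientation: [179.9, 0.0, -13.3]
force: [-2.1, -4.9, 1.8]
opening: 0.0159
gripper_force: 30.0
```

Call:
play_rows([
  {"x":0,"y":-0.05,"z":0,"rx":0,"ry":0,"rz":0},
  {"x":0,"y":-0.05,"z":0,"rx":0,"ry":0,"rz":0},
], fingers=-1)

```text
clock: 18.62
tool_pos: [0.5278, -0.0117, 0.104]
orientation: [179.7, 0.1, -13.3]
force: [-0.6, -22.3, 1.2]
opening: 0.0156
gripper_force: 30.0
```

Call:
play_rows([
  {"x":0,"y":-0.05,"z":0,"rx":0,"ry":0,"rz":0},
  {"x":0,"y":0,"z":0,"rx":0,"ry":0,"rz":0},
], fingers=-1)

```text
clock: 18.88
tool_pos: [0.5278, -0.0118, 0.104]
orientation: [179.7, 0.1, -13.3]
force: [-0.9, -25.5, 2.4]
opening: 0.0159
gripper_force: 30.0
```

At the stop (25 N). I ease off 2 mm, open only a little because the boss is close, then lift.

Call:
play_rows([
  {"x":0,"y":0.04,"z":0,"rx":0,"ry":0,"rz":0},
  {"x":0,"y":0.04,"z":0,"rx":0,"ry":0,"rz":0},
], fingers=-1)

```text
clock: 19.12
tool_pos: [0.5279, -0.0118, 0.104]
orientation: [179.8, 0.1, -13.4]
force: [-2.9, -9.8, 1.9]
opening: 0.016
gripper_force: 30.0
```

Call:
play_rows([
  {"x":0,"y":0,"z":0,"rx":0,"ry":0,"rz":0},
  {"x":0,"y":0,"z":0,"rx":0,"ry":0,"rz":0},
  {"x":0,"y":0,"z":0,"rx":0,"ry":0,"rz":0},
  {"x":0,"y":0,"z":0,"rx":0,"ry":0,"rz":0},
], fingers=-0.36)

```text
clock: 19.62
tool_pos: [0.5289, -0.0093, 0.1041]
orientation: [-180.0, -0.0, -13.3]
force: [-0.3, -0.3, -0.9]
opening: 0.0278
gripper_force: 0.0
```

Call:
play_rows([
  {"x":0,"y":0.08,"z":-0.2,"rx":0,"ry":0,"rz":0},
  {"x":0,"y":0,"z":-0.5,"rx":0,"ry":0,"rz":0},
  {"x":0,"y":0,"z":-0.9,"rx":0,"ry":0,"rz":0},
  {"x":0,"y":0,"z":-0.9,"rx":0,"ry":0,"rz":0},
  {"x":0,"y":0,"z":-0.9,"rx":0,"ry":0,"rz":0},
  {"x":0,"y":0.9,"z":-0.9,"rx":0,"ry":0,"rz":0},
  {"x":0,"y":0.9,"z":-0.9,"rx":0,"ry":0,"rz":0},
  {"x":0,"y":0.9,"z":0,"rx":0,"ry":0,"rz":0},
  {"x":0,"y":0.9,"z":0,"rx":0,"ry":0,"rz":0},
  {"x":0,"y":0.9,"z":0,"rx":0,"ry":0,"rz":0},
  {"x":0,"y":0.9,"z":0,"rx":0,"ry":0,"rz":0},
  {"x":0,"y":0,"z":0,"rx":0,"ry":0,"rz":0},
])

```text
clock: 21.12
tool_pos: [0.4968, -0.144, 0.235]
orientation: [-180.0, -0.1, -13.4]
force: [-0.4, -0.0, 0.5]
opening: 0.0281
gripper_force: 0.0
```

```bash
python3 - <<'E'
from plant import ctrl,cams
import cv2
print(ctrl.get_obs()['clock'])
s=cams.snapshot('scene'); cv2.imwrite('pics/s4.png',cv2.resize(s[170:370,165:405],None,fx=3,fy=3,interpolation=cv2.INTER_CUBIC))
E
```

```text
21.125
```

View pics/s4.png

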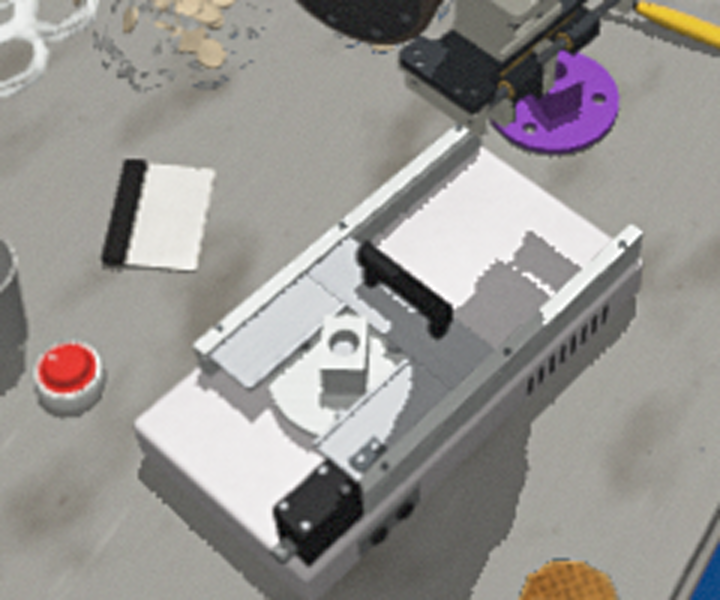

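The guard lies over the seated disc with its handle at (405,290), its leading edge is at the switch (320,505), and the bystanders are untouched. The arm is clear, so I hand in.

```bash
python3 -c "
from plant import workorder
print(workorder.close_job())"
```

```text
the job is handed in; nothing more can be done
None
```

The job is handed in: the disc is seated over the studs, the guard is pushed to its stop with the tongue in the switch, and the arm is clear of everything; the hand-in returned no verdict.

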